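Set a batten in the sawing jig against fence and stop, and lock it with the cam

ROBOT

A 6-joint arm with a two-finger parallel gripper is mounted at the origin on a cart in front of the work surface, level with it; the furniture and walls round the work are solid. World frame = base frame: x ahead of the robot, y to its left, z up, the work surface at z = 0. Lengths are in m, angles in degrees, forces in N, time in s.
With the tool pointing down it reaches from about 0.325 to 0.925 m from the base axis. Payload 3.1 kg.
Tool frame: the origin (TCP) lies on the centre line of the jaws, within the pads' length; the fingertips stand 22 mm ahead of it and the grasp point (between the pads) lies 3 mm ahead of it; z points along the fingers, y is the line along which they close (so a half turn about z gives the same grasp; the last joint's range is limited). The gripper opens to 85 mm and grips with 20 to 120 N. Pads are 22 mm wide; open, the fingers measure 114 mm over their backs; the gripper's body (76 mm by 85 mm) begins 54 mm behind the grasp point. The pads swing forward as they close: fully open they stand 13 mm farther back than shut.
Start: joints at [-70.543, 12.427, 92.441, -0, 75.132, -6.429], TCP at [0.273, -0.562, 0.253] pointing down, gripper open.
Joint ranges: [-157.48, 157.48], [-44.54, 120.13], [17.64, 146.25], [-64.5, 244.5], [7.68, 150.69], [-147.95, 147.95]. Speed limits (degrees/s): [159.86, 159.86, 180, 180, 180, 180].

INTERFACE

Orientations are given as a 3x3 rotation matrix whose columns are the frame's x, y, z axes.
In Python, from bench import arm, imaging gives the robot as it stands.
- The arm moves only by the tool apply_moves, never from a script. Its argument "deltas" is one flat list of numbers, 6 for each row, row after row: the shift along the world's x, y, z in cm, then the turn, a rotation vector about the world's x, y, z in degrees. In form: [dx, dy, dz, ax, ay, az, dx, dy, dz, ax, ay, az, ...]. A call has 1 to 8 rows; each row shifts and turns the commanded pose from where the row before left it; what a row does not reach is not made up. A row lasts 1/12 s, in which the tool goes at most 41.7 mm and 7.16 degrees, less where a joint would pass 70% of its speed; a pose out of reach is approached as far as the arm can. A call with a gripper value outside its range is refused whole. "hand" is the finger opening in cm, from 0 to 8.54, set as the call begins (left out, the last holds). The fingers move at their own pace and stop on an object; "newtons" is the grip in N (left out, the last holds). Time passes only in rows, so rows that do not move let the fingers close. It gives the time, the measured TCP pose, the force, the opening and the grip force at its end, in the units of the state.
- arm.observe(): the state, without advancing time (a new reading comes with each control period).
- imaging.snapshot(name): name is "side" or "top" or "wrist"; returns the picture (384x512x3 uint8, red, green, blue); there is no depth.
- imaging.camera_info(name): a dict with "fx", "fy", "cx", "cy" (pixels), "R" (3x3) and "t" (3): a world point X has camera coordinates R X + t. Camera axes: x right, y down, z forward; pixel columns grow to the right and rows downward; lengths in m; the calibration is good to about 2 mm. A picture is of the moment at which its call begins: read the wrist's pose just before it. camera_info takes no time and is no camera call; for the wrist camera it gives the pose at the moment of the call.
- arm.sign_off(): hands the job in; it is judged then, once.
The state is a dict: "clock": time; "qpos": joint angles; "joint_vel": joint speeds; "effort": joint torques, N m; "position": TCP position; "ee_rot": TCP orientation; "force": force on the tool from outside, world axes, zero at the start; "torque": the same for the moment, N m; "width": opening from 0.0 (shut) to 1.0 (fully open); "grip_force": force on a finger pad.
Only numpy, scipy, OpenCV 4.12 (cv2) and the standard library are available. Lean on these libraries where they do the work, as an engineer would, in place of code of your own. Each camera call takes 0.05 s, during which the arm holds its last target. There are 200 camera calls.

TASK

Set the long, narrow pine batten up for sawing: push it along the board of the sawing jig so that its long side lies flat against the fence and its right-hand end butts against the metal length stop, and lock it there by pushing the wooden cam lever round clockwise until the cam grips the batten tightly. Only push, gently, with the fingers: do not pinch, pick up, tip or carry the batten, and leave the tools and offcuts round the jig where they are.

Things in the scene. Friction and masses are not known exactly. Their poses are not given: they have to be found in the camera images.
- jig: Sawing jig screwed to the bench: plywood board 205 mm deep (x), 400 mm wide (y), 15 mm thick, with a hardwood fence along its far edge. Origin at bench height; x points to the fence, y left along it, z up. The board spans x -0.125 to 0.080, y -0.185 to 0.215; its top is at z 0.015. The fence's flat face is the plane x = 0.050, its top at z 0.049. A saw kerf crosses at y = 0.
- batten: The work: pine batten 34 mm wide (its x), 140 mm long (its y), 22 mm high, 0.06 to 0.13 kg, lying loose and a little askew on the jig's board in front of the left part of the fence. Origin at the centre of its underside, z up. The only long narrow piece of wood there.
- stop: Length stop: aluminium bracket with a black star knob, clamped on the fence's track to the right (its place along the fence differs each time; it cannot be moved). Axes as the jig's; origin on the fence's face at the board's top, in the plane of the stop face. Its 10 mm thick plate hangs in front of the fence, 30 mm out from it, 2 to 40 mm above the board. Knob top 62 mm above the board.
- stop_face (a point): Point on the left (+y) side of the stop's plate where the middle of the batten's right-hand end belongs: 17 mm in front of the fence's face, 11 mm above the board; axes as the jig's. With the batten home, its origin lies 70 mm to the left (+y) of this point and 11 mm below it.
- cam (a joint): Cam lever angle, rad: 0 = open, limit 1.571; grows clockwise seen from above. The lever points along -115 degrees minus this angle, counted from the jig's x towards its y (open: to the right and towards the robot). Starts at 0 to 0.25 and stays where left (0.05 N m of friction). The cam meets a batten that lies home at about 1.25 rad and then presses harder up to the limit.
- cam_axis (a point): Top of the bolt on whose upright axis the cam turns, 30 mm above the board, at jig x -0.015, y -0.060; axes as the jig's. The round wooden cam is 40 mm across, set 12 mm off this axis and 18 mm high; open, it leaves 11 mm between itself and a batten that lies against the fence. Locking it takes a push of roughly 5 to 15 N near the lever's end.
- lever_end (a point): Point on the middle line of the wooden cam lever near its free end, 100 mm from the cam's axis, 10.5 mm above the board's top; it turns with the lever. The lever is a straight bar 18 mm wide, 22 mm at the rounded end (which is 112 mm from the axis), from 1.5 to 19.5 mm above the board.
- square: Bystander: try square, 120 x 181 x 19 mm, lying left of the jig; origin at its underside's centre.
- carpenters_pencil: Bystander: flat carpenter's pencil, 172 x 12 x 8 mm, lying in front of the jig; origin at its underside.
- tape_rule: Bystander: tape measure, 35 x 84 x 66 mm high, standing right of the jig; origin at its underside.
- short_block: Bystander: pine offcut 45 x 60 x 30 mm, behind the fence; origin at its underside's centre.
- big_block: Bystander: pine offcut 62 x 95 x 45 mm, behind the fence; origin at its underside's centre.
- nut: Bystander: steel nut 24 x 27 x 13 mm, right of the jig; origin at its underside's centre.

How it is judged (in metres and radians):
At the end, for the whole second after the job is handed in: The batten lies flat on the board, its long side against the fence (within 2.5 mm, square within 2 degrees), its right-hand end at the stop (within 3 mm); the cam lever is turned past 1.2 rad and stays there, the cam pressing on the batten with more than 5 N (x of batten in the frame of jig between 0.0305 and 0.036 m and y of batten in the frame of stop_face between 0.067 and 0.073 m and angle between the y axis of batten and the y axis of jig, either way round below 0.035 rad and z of batten in the frame of jig below 0.018 m and angle between batten's own z axis and vertical below 0.06 rad and value of joint cam above 1.2 rad and contact force between cam and batten above 5 N and linear speed of batten below 0.01 m/s); the robot touches nothing.
It fails at once if the batten is picked up (raised more than 10 mm) or tipped (height (world z) of batten above 0.025 m or angle between batten's own z axis and vertical above 0.25 rad).
It fails at once if the batten is pinched, or pushed with more than 35 N (contact force between the fingers and batten above 35 N).
It fails at once if a tool or offcut beside the jig is moved more than 20 mm (distance of any of square, carpenters_pencil, tape_rule, short_block, big_block, nut from where it was at the start of the episode above 0.02 m).
It also fails if it takes over 58 s, if anything falls off the work surface, if the arm or the gripper's body presses on something with over 40 N, if the wrist force passes 120 N, or if a joint passes its speed limit or range.

## Working session

There is one attempt and no reset: what is moved stays moved. The work goes in short steps, Python scripts to look and compute and a tool call to move; the robot and the scene stay as the last step left them, time stands still between calls to the robot, and variables do not carry over. Pictures are saved under pics/ and viewed, at most 10 in all, crops included, and the job is handed in when it is done.

Besides the shell and the picture viewer there is one more tool, called after "Call:" as name(argument=value, ...), one argument or row to a line, values as JSON. apply_moves: Moves the arm, as the interface text tells. Its arguments: {"type":"object","properties":{"deltas":{"type":"array","items":{"type":"number"}},"hand":{"type":"number"},"newtons":{"type":"number"}},"required":["deltas"]}

```bash
mkdir -p pics; python3 - <<'E'
from bench import arm, imaging
import cv2
for n in ("top","side"):
    cv2.imwrite(f"pics/{n}0.png",imaging.snapshot(n)[:,:,::-1])
    c=imaging.camera_info(n);print(n,c)
s=arm.observe();print(s["clock"],s["position"],s["ee_rot"],s["force"])
E
```

```text
top {'fx': 394.5639471552471, 'fy': 394.5639471552471, 'cx': 257.5211093380636, 'cy': 195.12446175347554, 'R': array([[-0.00530269, -0.99957171,  0.02877997],
       [-0.99778756,  0.0033815 , -0.06639692],
       [ 0.06627117, -0.02906838, -0.99737814]]), 't': array([0.11515649, 0.5625621 , 0.9388265 ])}
side {'fx': 358.20225913563235, 'fy': 358.20225913563235, 'cx': 259.641900456567, 'cy': 186.9746668755952, 'R': array([[-0.98462605, -0.17303896,  0.02385485],
       [-0.08667095,  0.3654073 , -0.926804  ],
       [ 0.15165647, -0.91462289, -0.374787  ]]), 't': array([0.57659644, 0.06503636, 1.1475923 ])}
0.1 [ 0.2726581  -0.56161339  0.25207133] [[ 8.99658736e-01  4.36593184e-01 -7.41951088e-04]
 [ 4.36593748e-01 -8.99656360e-01  2.08181997e-03]
 [ 2.41407397e-04 -2.19685873e-03 -9.99997558e-01]] [-1.0871735   0.64856868 -0.82010901]
```

View pics/top0.png

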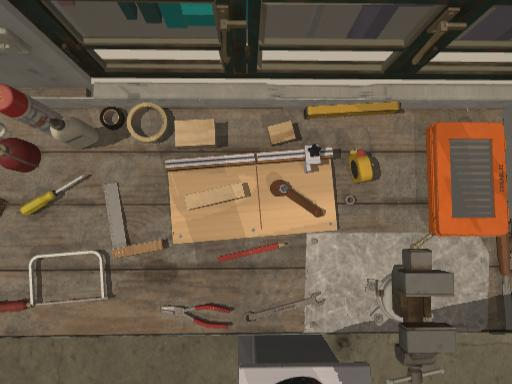

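The top view shows the jig at about (167–338, 150–243). The batten is at (217,196), the cam bolt at (282,187), the lever end near (318,212) and the stop at (314,155). I'll enlarge the jig.

```bash
python3 - <<'E'
import cv2
a=cv2.imread("pics/top0.png")[140:255,155:350]
cv2.imwrite("pics/top0c.png",cv2.resize(a,None,fx=4,fy=4,interpolation=cv2.INTER_CUBIC))
E
```

```text
(no output)
```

View pics/top0c.png

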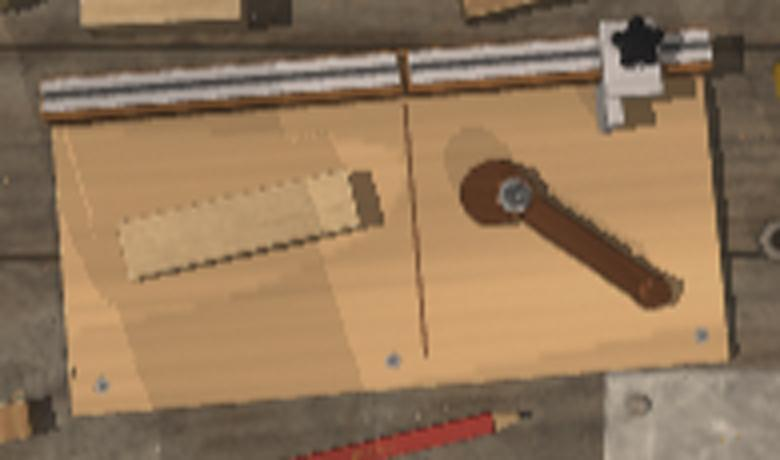

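```bash
cat > h.py <<'E'
import numpy as np
from bench import imaging
def ray(c,uv,z):
    "pixel -> world point at height z"
    d=c["R"].T@np.array([(uv[0]-c["cx"])/c["fx"],(uv[1]-c["cy"])/c["fy"],1]); o=-c["R"].T@c["t"]
    return o+d*(z-o[2])/d[2]
def proj(c,X):
    p=c["R"]@np.asarray(X)+c["t"]; return np.array([c["fx"]*p[0]/p[2]+c["cx"],c["fy"]*p[1]/p[2]+c["cy"]])
E
python3 - <<'E'
from h import *
from scipy.optimize import least_squares
c=imaging.camera_info("top")
P=lambda u,v,z: ray(c,(155+u/4,140+v/4),z)
J=[((-.125,.215),(72,415),.015),((-.125,-.185),(728,358),.015),((-.015,-.06),(514,195),.045),]
W=[P(*p,z)[:2] for _,p,z in J]
def T(q,j): 
    a=q[2];return np.array([q[0]+np.cos(a)*j[0]-np.sin(a)*j[1],q[1]+np.sin(a)*j[0]+np.cos(a)*j[1]])
f=lambda q:np.concatenate([T(q,j[0])-w for j,w in zip(J,W)])
r=least_squares(f,[.6,0,0]);q=r.x;print("jig",q,np.degrees(q[2]),"res mm",r.fun*1e3)
inv=lambda w:np.array([[np.cos(q[2]),np.sin(q[2])],[-np.sin(q[2]),np.cos(q[2])]])@(w[:2]-q[:2])
for n,p,z in [("kerf near",(427,357),.015),("kerf far",(406,105),.015),("TL",(120,228),.037),("TR",(350,172),.037),("BR",(358,228),.037),("BL",(138,280),.037),("axis",(514,195),.045),("lever",(655,290),.0345),("stop a",(601,90),.055),("stop b",(604,130),.055),("stop b2",(604,130),.017)
 ,("fenceTopFrontL",(42,115),.049),("fenceTopFrontR",(598,72),.049)]:
    w=P(*p,z);print(n,w.round(4),"jig",inv(w).round(4))
E
```

```text
jig [0.58800611 0.11287045 0.07880954] 4.515453916771934 res mm [-0.77742636  1.72164998 -0.93925938 -1.45107192  1.71668575 -0.27057806]
kerf near [0.4806 0.1029 0.015 ] jig [-0.1079 -0.0015]
kerf far [0.6338 0.1148 0.015 ] jig [ 0.0458 -0.0017]
TL [0.5579 0.2844 0.037 ] jig [-0.0165  0.1734]
TR [0.5907 0.1488 0.037 ] jig [0.0055 0.0356]
BR [0.5574 0.1442 0.037 ] jig [-0.0281  0.0336]
BL [0.5272 0.2737 0.037 ] jig [-0.048   0.1651]
axis [0.5761 0.0521 0.045 ] jig [-0.0167 -0.0596]
lever [ 0.5199 -0.0325  0.0345] jig [-0.0793 -0.1395]
stop a [0.6369 0.0013 0.055 ] jig [ 0.04  -0.115]
stop b [ 6.133e-01 -1.000e-04  5.500e-02] jig [ 0.0163 -0.1146]
stop b2 [ 0.618 -0.006  0.017] jig [ 0.0205 -0.1208]
fenceTopFrontL [0.6234 0.3284 0.049 ] jig [0.0523 0.212 ]
fenceTopFrontR [0.6485 0.0021 0.049 ] jig [ 0.0516 -0.1152]
```

View pics/side0.png

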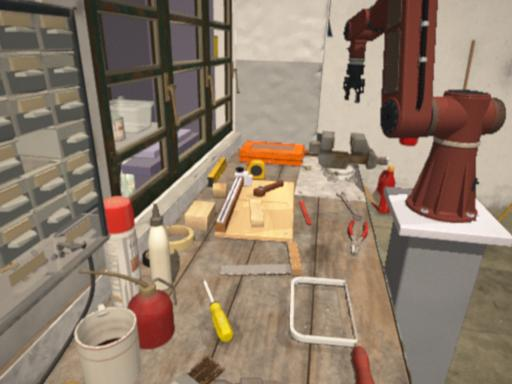

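Side view: the arm is clear to the right, with the batten in front of the fence's left part. The top view gives the jig at about (0.588, 0.112), yaw 4.5°. In the jig frame the batten's centre is about (-0.022, 0.102), skewed 9°. The stop face is at jig y ≈ -0.114 and the cam is at about 0.24 rad. These are consistent with the given sizes to about 2 mm. Next I'll move over the near side with the fingers shut.

Call:
apply_moves(
  deltas=[1,3.2,0,0,0,-1,1,3.2,0,0,0,-1,1,3.2,0,0,0,-1,1,3.2,0,0,0,-1,1,3.2,0,0,0,-1,1,3.2,0,0,0,-1,1,3.2,0,0,0,-1,1,3.2,0,0,0,-1],
  hand=0,
  newtons=20,
)

```text
clock: 0.77
position: [0.3528, -0.3044, 0.2527]
ee_rot: [[0.952, 0.306, -0.0], [0.306, -0.952, 0.001], [-0.0, -0.001, -1.0]]
force: [0.3, -0.1, 0.4]
width: 0.001
grip_force: 0.0
```

Call:
apply_moves(
  deltas=[1,3.2,0,0,0,-1,1,3.2,0,0,0,-1,1,3.2,0,0,0,-1,1,3.2,0,0,0,-1,1,3.2,0,0,0,-1,1,3.2,0,0,0,-1,1,3.2,0,0,0,-1,1,3.2,0,0,0,-1],
)

```text
clock: 1.43
position: [0.4327, -0.0485, 0.253]
ee_rot: [[0.985, 0.171, -0.0], [0.171, -0.985, 0.0], [-0.0, -0.0, -1.0]]
force: [0.2, -0.2, 0.1]
width: 0.003
grip_force: 0.0
```

Call:
apply_moves(
  deltas=[1,3.2,-1.2,0,0,-1,1,3.2,-1.2,0,0,-1,1,3.2,-1.2,0,0,-1,1,3.2,-1.2,0,0,-1,1,3.2,-1.2,0,0,-1,1,3.2,-1.2,0,0,-0.4,0.5,3.2,-1.2,0,0,0,0,0,0,0,0,0],
)

```text
clock: 2.1
position: [0.4963, 0.178, 0.1662]
ee_rot: [[0.997, 0.082, -0.005], [0.082, -0.997, 0.002], [-0.004, -0.002, -1.0]]
force: [-0.4, -0.4, -0.0]
width: 0.001
grip_force: 0.0
```

```bash
python3 - <<'E'
from h import *
from bench import arm
import cv2
c=imaging.camera_info("wrist")
cv2.imwrite("pics/w1.png",imaging.snapshot("wrist")[:,:,::-1])
s=arm.observe();print(s["clock"],s["position"],s["ee_rot"].round(3) if hasattr(s["ee_rot"],"round") else s["ee_rot"],s["force"],s["width"])
np.savez("w1.npz",**c)
E
```

```text
2.15 [0.49637354 0.17579372 0.16707818] [[ 0.997  0.082 -0.004]
 [ 0.082 -0.997 -0.001]
 [-0.004  0.    -1.   ]] [-0.30789979 -0.47879355  0.22182637] 0.0004236310076001702
```

View pics/w1.png

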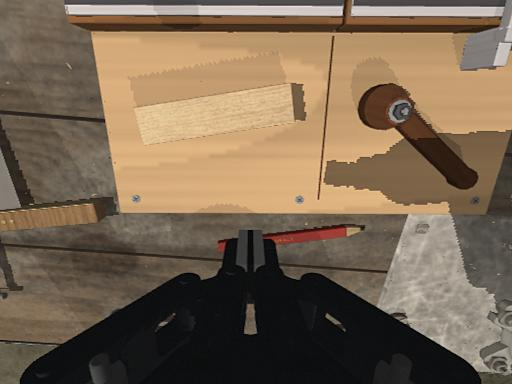

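The wrist view shows the batten at (135–296, 83–145), the cam bolt at (402,110), the lever end at (465,177), the stop plate's left edge at about x 461, and the board's near corners at (118,215) and (488,214). I'll measure from these.

```bash
cat >> h.py <<'E'
from scipy.optimize import least_squares
def T(q,j):
    a=q[2];return np.array([q[0]+np.cos(a)*j[0]-np.sin(a)*j[1],q[1]+np.sin(a)*j[0]+np.cos(a)*j[1]])
def inv(q,w): return np.array([[np.cos(q[2]),np.sin(q[2])],[-np.sin(q[2]),np.cos(q[2])]])@(np.asarray(w)[:2]-q[:2])
E
python3 - <<'E'
from h import *
c=dict(np.load("w1.npz"))
J=[((-.125,.215),(118,215),.015),((-.125,-.185),(488,214),.015),((-.015,-.06),(402,110),.045),((.05,.2),(98,31),.015)]
W=[ray(c,p,z)[:2] for _,p,z in J]
f=lambda q:np.concatenate([T(q,j[0])-w for j,w in zip(J,W)])
r=least_squares(f,[.6,0,0]);q=r.x;print("jig",q,np.degrees(q[2]),"res",r.fun*1e3)
for n,p,z in [("kerf near",(319,199),.015),("kerf far",(333,37),.015),("TL",(135,108),.037),("TR",(293,83),.037),("BR",(296,121),.037),("BL",(145,145),.037),("axis",(402,110),.045),("lever",(465,177),.0345),("stop low corner",(461,68),.017),("stop low corner if top",(459,35),.055)]:
    w=ray(c,p,z);print(n,w.round(4),"jig",inv(q,w).round(4))
E
```

```text
jig [0.58624613 0.11570257 0.08934548] 5.119118647132421 res [ 0.30036958  0.04904747  1.22325641  3.76888505  0.1490536  -0.19802912
 -1.67267959 -3.61990341]
kerf near [0.4791 0.1029 0.015 ] jig [-0.1079 -0.0032]
kerf far [0.6323 0.1159 0.015 ] jig [ 0.0459 -0.0039]
TL [0.5587 0.2852 0.037 ] jig [-0.0124  0.1713]
TR [0.5906 0.1493 0.037 ] jig [0.0073 0.033 ]
BR [0.5593 0.1424 0.037 ] jig [-0.0244  0.0289]
BL [0.5265 0.2778 0.037 ] jig [-0.0451  0.1668]
axis [0.5765 0.0548 0.045 ] jig [-0.0151 -0.0598]
lever [ 0.5204 -0.0278  0.0345] jig [-0.0784 -0.1371]
stop low corner [ 0.6168 -0.004   0.017 ] jig [ 0.0198 -0.122 ]
stop low corner if top [0.6335 0.0318 0.055 ] jig [ 0.0396 -0.0878]
```

Call:
apply_moves(
  deltas=[0.6,1.2,-2,0,0,0,0.6,1.2,-2,0,0,0,0.6,1,-2,0,0,0,0,0,-2,0,0,0,0,0,-2,0,0,0,0,0,-1.2,0,0,0,0,0,-0.7,0,0,0,0,0,0,0,0,0],
)

```text
clock: 2.82
position: [0.5146, 0.2066, 0.0488]
ee_rot: [[0.997, 0.077, -0.003], [0.077, -0.997, -0.001], [-0.003, 0.001, -1.0]]
force: [0.2, -0.5, 0.7]
width: 0.003
grip_force: 0.0
```

Call:
apply_moves(
  deltas=[0.5,0.04,0,0,0,0,0.5,0.04,0,0,0,0,0.5,0.04,0,0,0,0,0.5,0.04,0,0,0,0,0.5,0.04,0,0,0,0,0.5,0.04,0,0,0,0,0.5,0.04,0,0,0,0,0.3,0.02,0,0,0,0],
)

```text
clock: 3.48
position: [0.5547, 0.2108, 0.0505]
ee_rot: [[0.997, 0.078, 0.001], [0.078, -0.997, 0.0], [0.001, -0.0, -1.0]]
force: [-1.3, 0.1, 1.0]
width: 0.0
grip_force: 0.6
```

Call:
apply_moves(
  deltas=[0.4,0.03,-0.1,0,0,0,0.4,0.03,-0.1,0,0,0,0.4,0.03,0,0,0,0,0.4,0.03,0,0,0,0,0.3,0.03,0,0,0,0,0.3,0.02,0,0,0,0,0.2,0.02,0,0,0,0,0,0,0,0,0,0],
)

```text
clock: 4.15
position: [0.5785, 0.2126, 0.0484]
ee_rot: [[0.997, 0.078, 0.001], [0.078, -0.997, 0.0], [0.001, -0.0, -1.0]]
force: [0.6, -0.2, -0.6]
width: 0.0
grip_force: 0.0
```

Call:
apply_moves(
  deltas=[0.2,0.02,0,0,0,0,0.2,0.02,0,0,0,0,0,0,0,0,0,0],
)

```text
clock: 4.4
position: [0.5823, 0.2131, 0.0484]
ee_rot: [[0.997, 0.078, 0.001], [0.078, -0.997, 0.0], [0.001, -0.0, -1.0]]
force: [-0.7, 0.2, -0.8]
width: 0.003
grip_force: 0.2
```

Call:
apply_moves(
  deltas=[0.15,0.01,0,0,0,0,0.15,0.01,0,0,0,0,0,0,0,0,0,0],
)

```text
clock: 4.65
position: [0.5845, 0.2133, 0.0482]
ee_rot: [[0.997, 0.078, -0.001], [0.078, -0.997, -0.0], [-0.001, -0.0, -1.0]]
force: [-2.4, -0.0, 1.3]
width: 0.003
grip_force: 1.1
```

Call:
apply_moves(
  deltas=[0.1,0.01,0,0,0,0,0.1,0.01,0,0,0,0,0,0,0,0,0,0],
)

```text
clock: 4.9
position: [0.5846, 0.2132, 0.048]
ee_rot: [[0.997, 0.078, -0.006], [0.078, -0.997, -0.001], [-0.006, 0.0, -1.0]]
force: [-7.6, -1.1, 5.0]
width: -0.003
grip_force: 3.5
```

```bash
python3 - <<'E'
from h import *
import cv2
c=imaging.camera_info("wrist");np.savez("w2.npz",**c)
cv2.imwrite("pics/w2.png",imaging.snapshot("wrist")[:,:,::-1])
E
```

```text
(no output)
```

View pics/w2.png

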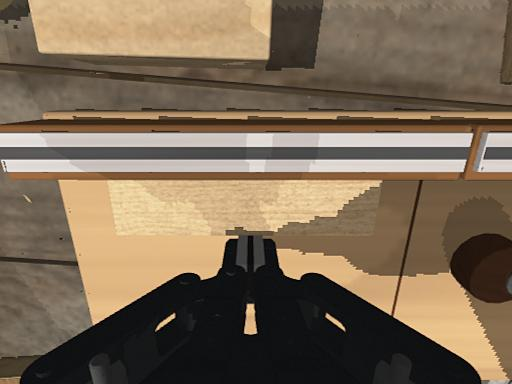

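The wrist view shows the batten flat along the fence, spanning columns 108–381, with the fingers at its near edge (force 7.6 N). Next I'll find its left end.

```bash
python3 - <<'E'
from h import *
c=dict(np.load("w2.npz"))
q=np.array([.587,.112,np.radians(4.7)])
for p,z in [((108,181),.037),((114,234),.037),((381,181),.037),((379,234),.037),((408,245),.015),((420,181),.015),((470,178),.049)]:
    w=ray(c,p,z);print(p,w.round(4),inv(q,w).round(4))
print("tcp",inv(q,[.5846,.2132]).round(4))
E
```

```text
(108, 181) [0.6197 0.2882 0.037 ] [0.047  0.1729]
(114, 234) [0.5896 0.2877 0.037 ] [0.017  0.1749]
(381, 181) [0.6305 0.1507 0.037 ] [0.0465 0.035 ]
(379, 234) [0.6007 0.1447 0.037 ] [0.0164 0.0314]
(408, 245) [0.5833 0.1115 0.015 ] [-0.0037 -0.0002]
(420, 181) [0.6262 0.116  0.015 ] [0.0394 0.0008]
(470, 178) [0.6384 0.1167 0.049 ] [0.0516 0.0005]
tcp [0.0059 0.1011]
```

Call:
apply_moves(
  deltas=[-1,-0.08,0,0,0,0,-1,-0.08,0.5,0,0,0,0,0,2.5,0,0,0,0,0,2.5,0,0,0,0,2.5,0.5,0,0,0,0,3,0,0,0,0,1,3,0,0,0,0,1.3,2.4,0,0,0,0],
)

```text
clock: 5.62
position: [0.5893, 0.3226, 0.1094]
ee_rot: [[0.997, 0.079, 0.002], [0.079, -0.997, 0.001], [0.002, -0.001, -1.0]]
force: [0.1, 0.0, 0.7]
width: -0.001
grip_force: 0.0
```

Call:
apply_moves(
  deltas=[1.3,0,0,0,0,0,0,0,0,0,0,0,0,0,0,0,0,0],
)

```text
clock: 5.87
position: [0.6029, 0.3208, 0.1085]
ee_rot: [[0.997, 0.078, 0.001], [0.078, -0.997, -0.0], [0.001, 0.0, -1.0]]
force: [-0.5, 0.1, 0.0]
width: 0.002
grip_force: 0.0
```

Call:
apply_moves(
  deltas=[-0.1,0,-2,0,0,0,0,0,-2,0,0,0,0,0,-1.3,0,0,0,0,0,-0.8,0,0,0,0,0,0,0,0,0,0.04,-0.5,0,0,0,0,0.04,-0.5,0,0,0,0,0.04,-0.5,0,0,0,0],
)

```text
clock: 6.53
position: [0.6042, 0.3056, 0.0489]
ee_rot: [[0.997, 0.078, 0.003], [0.078, -0.997, 0.001], [0.003, -0.001, -1.0]]
force: [1.2, 0.4, -0.1]
width: 0.002
grip_force: 0.0
```

Call:
apply_moves(
  deltas=[0.04,-0.5,0,0,0,0,0.04,-0.5,0,0,0,0,0.04,-0.5,0,0,0,0,0.04,-0.5,0,0,0,0,0.04,-0.5,0,0,0,0,0.04,-0.5,0,0,0,0,0.04,-0.5,0,0,0,0,0.04,-0.5,0,0,0,0],
)

```text
clock: 7.2
position: [0.6072, 0.2662, 0.0484]
ee_rot: [[0.997, 0.078, 0.002], [0.078, -0.997, 0.002], [0.002, -0.001, -1.0]]
force: [-0.5, 4.1, 5.8]
width: 0.001
grip_force: 2.8
```

Call:
apply_moves(
  deltas=[0.05,-0.6,0,0,0,0,0.05,-0.6,0,0,0,0,0.05,-0.6,0,0,0,0,0.05,-0.6,0,0,0,0,0.05,-0.6,0,0,0,0,0.05,-0.6,0,0,0,0,0.05,-0.6,0,0,0,0,0.05,-0.6,0,0,0,0],
)

```text
clock: 7.87
position: [0.611, 0.2182, 0.0484]
ee_rot: [[0.997, 0.078, 0.002], [0.078, -0.997, 0.002], [0.002, -0.001, -1.0]]
force: [-0.7, 4.3, 6.5]
width: 0.004
grip_force: 3.1
```

```bash
python3 - <<'E'
from h import *
import cv2
c=imaging.camera_info("wrist");np.savez("w3.npz",**c)
cv2.imwrite("pics/w3.png",imaging.snapshot("wrist")[:,:,::-1])
E
```

```text
(no output)
```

View pics/w3.png

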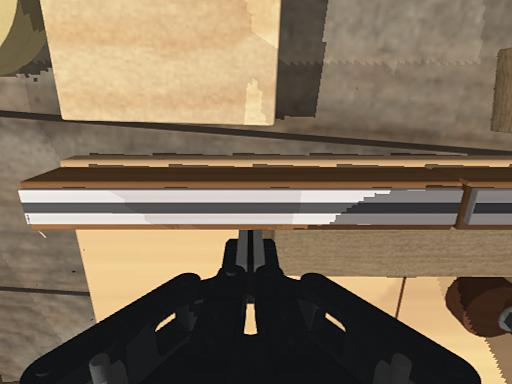

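The view shows the batten sliding flat along the fence with its near edge clear of the cam (cam at 450–512, 280–330). I'll keep going.

Call:
apply_moves(
  deltas=[0.05,-0.6,0,0,0,0,0.05,-0.6,0,0,0,0,0.05,-0.6,0,0,0,0,0.05,-0.6,0,0,0,0,0.05,-0.6,0,0,0,0,0.05,-0.6,0,0,0,0,0.04,-0.5,0,0,0,0,0.04,-0.5,0,0,0,0],
)

```text
clock: 8.58
position: [0.6146, 0.1721, 0.0483]
ee_rot: [[0.997, 0.078, 0.001], [0.078, -0.997, 0.001], [0.001, -0.001, -1.0]]
force: [0.1, 3.9, 6.0]
width: -0.001
grip_force: 3.1
```

Call:
apply_moves(
  deltas=[0.03,-0.3,0,0,0,0,0.03,-0.3,0,0,0,0,0.02,-0.2,0,0,0,0,0,0,0,0,0,0],
)

```text
clock: 8.92
position: [0.6153, 0.164, 0.0483]
ee_rot: [[0.997, 0.078, 0.001], [0.078, -0.997, 0.001], [0.001, -0.001, -1.0]]
force: [-2.3, 4.5, 6.6]
width: 0.004
grip_force: 2.8
```

Call:
apply_moves(
  deltas=[0.02,-0.2,0,0,0,0,0.02,-0.2,0,0,0,0,0.01,-0.2,0,0,0,0,0,0,0,0,0,0],
)

```text
clock: 9.25
position: [0.6158, 0.1581, 0.0483]
ee_rot: [[0.997, 0.078, 0.001], [0.078, -0.997, 0.001], [0.001, -0.001, -1.0]]
force: [-0.8, 2.9, 6.0]
width: -0.003
grip_force: 2.8
```

Call:
apply_moves(
  deltas=[0.01,-0.15,0,0,0,0,0.01,-0.15,0,0,0,0,0,0,0,0,0,0],
)

```text
clock: 9.5
position: [0.616, 0.1552, 0.0482]
ee_rot: [[0.997, 0.078, 0.001], [0.078, -0.997, 0.001], [0.001, -0.001, -1.0]]
force: [-0.8, 4.0, 5.3]
width: 0.003
grip_force: 2.9
```

Call:
apply_moves(
  deltas=[0.01,-0.15,0,0,0,0,0.01,-0.15,0,0,0,0,0,0,0,0,0,0],
)

```text
clock: 9.75
position: [0.6162, 0.1522, 0.0482]
ee_rot: [[0.997, 0.078, 0.001], [0.078, -0.997, 0.001], [0.001, -0.001, -1.0]]
force: [-0.7, 3.3, 5.6]
width: 0.005
grip_force: 2.9
```

Call:
apply_moves(
  deltas=[0.01,-0.15,0,0,0,0,0,-0.1,0,0,0,0,0,0,0,0,0,0],
)

```text
clock: 10.0
position: [0.6163, 0.1513, 0.0483]
ee_rot: [[0.997, 0.077, 0.001], [0.077, -0.997, 0.004], [0.002, -0.004, -1.0]]
force: [-0.8, 8.3, 5.6]
width: 0.001
grip_force: 5.0
```

Call:
apply_moves(
  deltas=[0,-0.1,0,0,0,0,0,0,0,0,0,0],
)

```text
clock: 10.17
position: [0.6163, 0.1512, 0.0484]
ee_rot: [[0.997, 0.077, 0.001], [0.077, -0.997, 0.006], [0.002, -0.006, -1.0]]
force: [-0.9, 10.4, 5.4]
width: -0.001
grip_force: 5.9
```

Call:
apply_moves(
  deltas=[0,0.5,0,0,0,0,-0.1,1,0,0,0,0,0,0,2.5,0,0,0,0,0,3,0,0,0,0,0,2,0,0,6,-1,-3,0,0,0,6,-1,-3,0,0,0,6,-1,-3,0,0,0,6],
)

```text
clock: 10.83
position: [0.5838, 0.0724, 0.1219]
ee_rot: [[0.875, 0.483, -0.001], [0.483, -0.875, -0.002], [-0.002, 0.001, -1.0]]
force: [0.2, -0.7, -0.7]
width: 0.0
grip_force: 0.0
```

Call:
apply_moves(
  deltas=[-1,-4,0,0,0,6,-1,-4,0,0,0,6,-1,-3.5,0,0,0,6,0,0,0,0,0,6,0,0,0,0,0,0],
)

```text
clock: 11.25
position: [0.5531, -0.0439, 0.1211]
ee_rot: [[0.611, 0.792, -0.003], [0.792, -0.611, -0.001], [-0.002, -0.002, -1.0]]
force: [-0.1, 0.8, 0.7]
width: -0.001
grip_force: 0.0
```

```bash
python3 - <<'E'
from h import *
import cv2
c=imaging.camera_info("wrist");np.savez("w4.npz",**c)
cv2.imwrite("pics/w4.png",imaging.snapshot("wrist")[:,:,::-1])
E
```

```text
(no output)
```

View pics/w4.png

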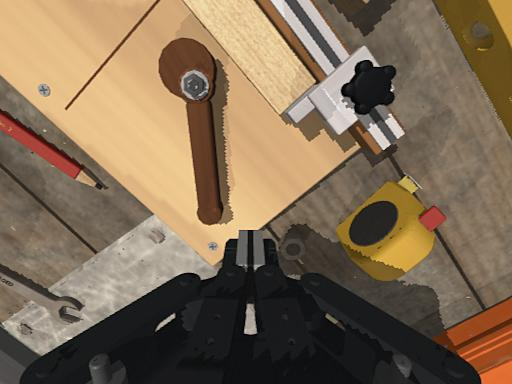

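The view shows the batten butting the stop plate at about (300,110), the lever from bolt (194,86) to end (210,213), the tape at (390,230) and the nut at (291,248).

```bash
python3 - <<'E'
from h import *
c=dict(np.load("w4.npz"));q=np.array([.587,.112,np.radians(4.7)])
for n,p,z in [("bolt",(194,86),.045),("lever",(210,213),.0345),("nut",(291,248),.013),("tape near",(345,235),.066),("tape low",(390,278),.066)]:
    w=ray(c,p,z);print(n,w.round(4),inv(q,w).round(4))
b=ray(c,(194,86),.045);l=ray(c,(210,213),.0345);d=(l-b)[:2];print(np.hypot(*d),np.degrees(np.arctan2(d[1],d[0])))
E
```

```text
bolt [0.5761 0.0499 0.045 ] [-0.0159 -0.061 ]
lever [ 0.5197 -0.0309  0.0345] [-0.0788 -0.137 ]
nut [ 0.549  -0.1118  0.013 ] [-0.0562 -0.22  ]
tape near [ 0.5986 -0.0958  0.066 ] [-0.0055 -0.2081]
tape low [ 0.6067 -0.1488  0.066 ] [-0.0018 -0.2615]
0.09855329541553598 -124.90307293882506
```

```bash
python3 - <<'E'
from h import *
ax=np.array([.5765,.051])
def P(d,r=.0913,o=.0245):
    a=np.radians(d);u=np.array([np.cos(a),np.sin(a)]);n=np.array([np.sin(a),-np.cos(a)]);return ax+r*u-o*n
d=-124.9
for k in range(17):
    print(k,d-5,P(d).round(4),((P(d-5)-P(d))*100).round(2));d-=5
E
```

```text
0 -129.9 [ 0.5444 -0.0379] [-0.76  0.31]
1 -134.9 [ 0.5367 -0.0348] [-0.73  0.38]
2 -139.9 [ 0.5294 -0.031 ] [-0.7   0.44]
3 -144.9 [ 0.5224 -0.0265] [-0.66  0.5 ]
4 -149.9 [ 0.5159 -0.0215] [-0.61  0.56]
5 -154.9 [ 0.5098 -0.016 ] [-0.56  0.61]
6 -159.9 [ 0.5042 -0.0099] [-0.5   0.65]
7 -164.9 [ 0.4992 -0.0034] [-0.44  0.69]
8 -169.9 [0.4947 0.0036] [-0.38  0.73]
9 -174.9 [0.4909 0.0109] [-0.32  0.76]
10 -179.9 [0.4877 0.0185] [-0.25  0.79]
11 -184.9 [0.4852 0.0263] [-0.18  0.8 ]
12 -189.9 [0.4834 0.0344] [-0.11  0.82]
13 -194.9 [0.4823 0.0426] [-0.04  0.82]
14 -199.9 [0.482  0.0508] [0.03 0.82]
15 -204.9 [0.4823 0.059 ] [0.11 0.82]
16 -209.9 [0.4834 0.0672] [0.18 0.81]
```

Call:
apply_moves(
  deltas=[0,0,-2.5,0,0,0,0,0,-2.5,0,0,0,0,0,-1.5,0,0,0,0,0,-0.8,0,0,0,0,0,0,0,0,0],
)

```text
clock: 11.72
position: [0.5527, -0.0403, 0.0465]
ee_rot: [[0.609, 0.793, -0.006], [0.793, -0.609, 0.001], [-0.003, -0.005, -1.0]]
force: [-0.9, -0.2, 0.7]
width: 0.003
grip_force: 0.0
```

Call:
apply_moves(
  deltas=[-0.42,0.12,0,0,0,0,-0.42,0.12,0,0,0,0,-0.76,0.31,0,0,0,-5,-0.73,0.38,0,0,0,-5,-0.7,0.44,0,0,0,-5,-0.66,0.5,0,0,0,-5,-0.61,0.56,0,0,0,-5,-0.56,0.61,0,0,0,-5],
)

```text
clock: 12.38
position: [0.5067, -0.0114, 0.0509]
ee_rot: [[0.926, 0.378, 0.003], [0.378, -0.926, -0.001], [0.002, 0.002, -1.0]]
force: [-0.2, -0.4, -0.2]
width: 0.002
grip_force: 0.4
```

Call:
apply_moves(
  deltas=[-0.5,0.65,0,0,0,-5,-0.44,0.69,0,0,0,-5,-0.38,0.73,0,0,0,-5,-0.32,0.76,0,0,0,-5,-0.25,0.79,0,0,0,-5,-0.18,0.8,0,0,0,-5,0,0,0,0,0,0],
)

```text
clock: 12.97
position: [0.4857, 0.0339, 0.0506]
ee_rot: [[0.991, -0.131, 0.002], [-0.131, -0.991, 0.0], [0.002, -0.0, -1.0]]
force: [-0.7, 0.4, 0.2]
width: -0.002
grip_force: 0.0
```

Call:
apply_moves(
  deltas=[0,0,-0.4,0,0,0,-0.11,0.82,0,0,0,-5,-0.03,0.6,0,0,0,-4,0,0.4,0,0,0,-2,0,0,0,0,0,0],
)

```text
clock: 13.38
position: [0.4846, 0.0498, 0.0488]
ee_rot: [[0.949, -0.314, -0.002], [-0.314, -0.949, -0.003], [-0.001, 0.004, -1.0]]
force: [-10.4, -4.7, 21.6]
width: -0.001
grip_force: 10.9
```

```bash
python3 - <<'E'
from h import *
import cv2
a=imaging.snapshot("wrist")[:,:,::-1];b=imaging.snapshot("top")[:,:,::-1][130:258,150:350]
b=cv2.resize(b,(600,384),interpolation=cv2.INTER_CUBIC)
cv2.imwrite("pics/w5.png",np.vstack([cv2.resize(a,(400,300)),cv2.resize(b,(400,256))]))
E
```

```text
(no output)
```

View pics/w5.png

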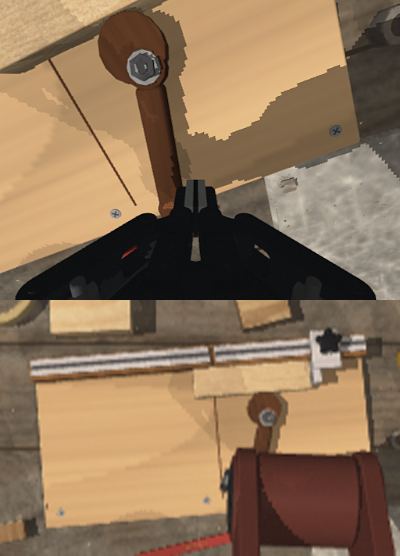

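The batten sits against the fence and stop, the lever is partly round, and the fingers are behind it at (190,190) in the upper picture. Fz is 21 N, so the tips are probably pressing on the board. I'll lift 3 mm before pushing on.

Call:
apply_moves(
  deltas=[0,0,0.3,0,0,0,0,0,0,0,0,0,0,0,0,0,0,0],
)

```text
clock: 13.73
position: [0.4857, 0.0503, 0.0497]
ee_rot: [[0.949, -0.316, 0.003], [-0.316, -0.949, -0.001], [0.004, 0.0, -1.0]]
force: [-1.1, -2.8, 7.9]
width: 0.0
grip_force: 4.1
```

Call:
apply_moves(
  deltas=[0,0,0.5,0,0,0,0,0,0,0,0,0],
)

```text
clock: 13.9
position: [0.4846, 0.0508, 0.0538]
ee_rot: [[0.948, -0.317, 0.001], [-0.317, -0.948, -0.0], [0.001, -0.0, -1.0]]
force: [-0.6, -1.9, 1.1]
width: -0.0
grip_force: 1.1
```

Call:
apply_moves(
  deltas=[0.05,0.3,0,0,0,-2,0.05,0.3,0,0,0,-2,0.05,0.2,0,0,0,-1,0,0,0,0,0,0],
)

```text
clock: 14.23
position: [0.4849, 0.0576, 0.0532]
ee_rot: [[0.918, -0.397, -0.003], [-0.397, -0.918, -0.004], [-0.001, 0.004, -1.0]]
force: [-2.7, -6.9, 4.1]
width: -0.003
grip_force: 4.4
```

Call:
apply_moves(
  deltas=[0.05,0.3,0,0,0,-2,0.05,0.3,0,0,0,-2,0,0,0,0,0,0],
)

```text
clock: 14.48
position: [0.4859, 0.0637, 0.053]
ee_rot: [[0.887, -0.461, -0.002], [-0.461, -0.887, -0.003], [-0.0, 0.004, -1.0]]
force: [-1.5, -6.2, 1.9]
width: -0.002
grip_force: 3.4
```

Call:
apply_moves(
  deltas=[0.06,0.3,0,0,0,-2,0.06,0.3,0,0,0,-2,0,0,0,0,0,0],
)

```text
clock: 14.73
position: [0.4866, 0.0679, 0.0528]
ee_rot: [[0.854, -0.52, -0.004], [-0.52, -0.854, -0.008], [0.001, 0.009, -1.0]]
force: [-3.1, -13.9, 3.5]
width: 0.002
grip_force: 7.1
```

Call:
apply_moves(
  deltas=[0.06,0.3,0,0,0,0,0,0,0,0,0,0],
)

```text
clock: 14.9
position: [0.4869, 0.0687, 0.0528]
ee_rot: [[0.856, -0.517, -0.005], [-0.517, -0.856, -0.012], [0.002, 0.013, -1.0]]
force: [-3.6, -20.7, 4.5]
width: 0.002
grip_force: 10.9
```

Call:
apply_moves(
  deltas=[0.04,0.2,0,0,0,0,0,0,0,0,0,0],
)

```text
clock: 15.07
position: [0.4869, 0.0691, 0.0527]
ee_rot: [[0.857, -0.516, -0.006], [-0.516, -0.857, -0.015], [0.003, 0.016, -1.0]]
force: [-5.3, -26.9, 5.4]
width: -0.002
grip_force: 13.4
```

Force climbs with no motion, so this is the limit. I'll back off, lift clear and check.

Call:
apply_moves(
  deltas=[-0.1,-0.6,0,0,0,0,-0.2,-1,0,0,0,0,-0.2,-1,0,0,0,0,0,0,2.5,0,0,0,-2,-1,3,0,0,0,-3,-1,2,0,0,0,-3,0,2,0,0,0,-2,0,0,0,0,0],
)

```text
clock: 15.73
position: [0.3844, 0.0299, 0.1514]
ee_rot: [[0.852, -0.523, 0.006], [-0.523, -0.852, 0.0], [0.005, -0.003, -1.0]]
force: [1.6, 0.0, -0.0]
width: -0.002
grip_force: 0.0
```

```bash
python3 - <<'E'
from h import *
import cv2
c=imaging.camera_info("wrist");np.savez("w6.npz",**c)
cv2.imwrite("pics/w6.png",imaging.snapshot("wrist")[:,:,::-1])
E
```

```text
(no output)
```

View pics/w6.png

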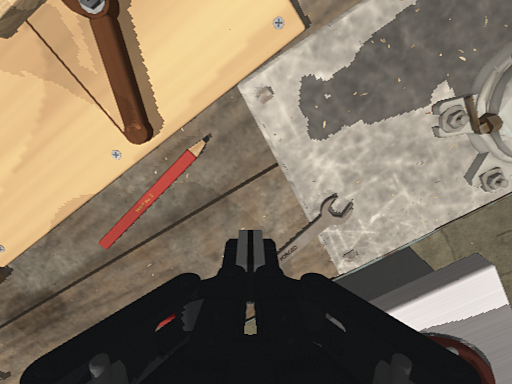

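The view shows the lever from bolt (95,3) to end (140,128) and the fingers clear of everything. I'll compute the angle and take a last top view.

```bash
python3 - <<'E'
from h import *
import cv2
c=dict(np.load("w6.npz"))
b=ray(c,(95,3),.045);l=ray(c,(140,128),.0345);d=(l-b)[:2];a=np.degrees(np.arctan2(d[1],d[0]))
print(b,l,np.hypot(*d),a,"cam rad",np.radians(-115+4.7-(a-360)))
t=imaging.snapshot("top")[:,:,::-1][130:258,150:350]
cv2.imwrite("pics/t7.png",cv2.resize(t,None,fx=4,fy=4,interpolation=cv2.INTER_CUBIC))
E
```

```text
[0.56666513 0.04871501 0.045     ] [0.48168435 0.08098419 0.0345    ] 0.0909012200035255 159.20706167889287 cam rad 1.579399723507469
```

View pics/t7.png

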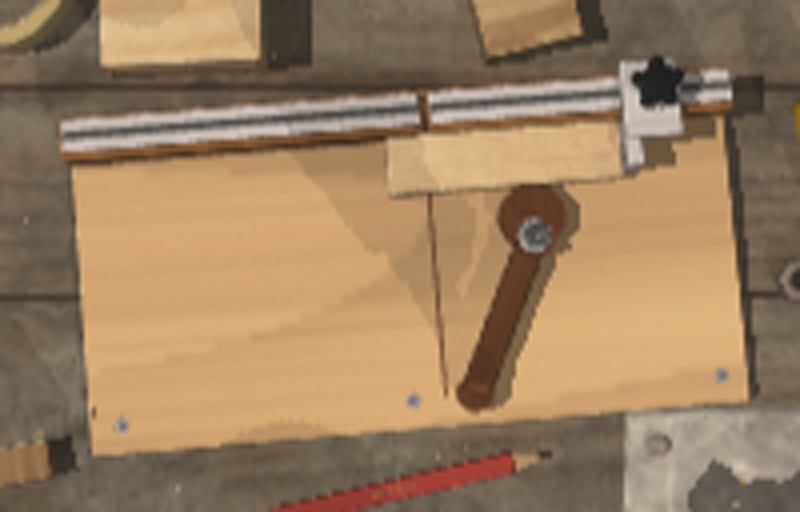

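The top view shows the batten flush to the fence and butting the stop at (625,150). The cam is hard against it, the lever is at about 1.57 rad, and the bystanders haven't moved. I'm handing in.

```bash
python3 -c "
from bench import arm
print(arm.sign_off())"
```

```text
the job is handed in; nothing more can be done
None
```

The batten is flat against the fence and butted to the length stop, with the cam lever turned to its limit (about 1.57 rad, measured from the camera), and the job is handed in at about 16 s; sign-off returned no verdict.

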